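# Snap the tipper bed back onto the toy lorry

## Robot

A 7-joint arm with a two-finger parallel gripper is mounted at the origin on the work surface. World frame = base frame: x ahead of the robot, y to its left, z up, the work surface at z = 0. Lengths are in m, angles in rad, forces in N, time in s.
With the tool pointing down it reaches from about 0.4 to 0.85 m from the base axis. Payload 4.5 kg.
Tool frame: the origin (TCP) lies on the centre line of the jaws, within the pads' length; the fingertips stand 14 mm ahead of it and the grasp point (between the pads) lies 5 mm behind it (env.tip_reach is the x of the fingertips in the tool frame, in m); x points along the fingers, z is the direction in which the jaws open and shut, and the axes are right-handed (so a half turn about x gives the same grasp; the last joint's range is limited). The gripper opens to 88 mm and grips with 3 to 60 N. Pads are 18 mm wide; open, the fingers measure 123 mm over their backs; the gripper's body (75 mm by 187 mm) begins 45 mm behind the grasp point.
Start: joints at [1.337, 0.689, -0.195, 1.565, 0.157, 0.902, -0.215], TCP at [0.165, -0.603, 0.253] pointing down, gripper open.
Joint ranges: [-3.01, 3.01], [-0.46, 2.08], [-1.47, 1.51], [0.13, 2.56], [-1, 4.14], [0.04, 2.09], [-2.66, 2.66]. Speed limits (rad/s): [2.57, 2.57, 3.14, 3.14, 3.14, 3.14, 3.14].

## Interface

Orientations are given as a unit quaternion [x, y, z, w].
In Python, from rig import monitor, vision, job, env gives the robot as it stands.
- The arm moves only by the tool jog_arm, never from a script. Its arguments are lists of equal length, an entry for each row: "slide": the shift along the tool's x, y, z in units of 30 mm (1.0 is 30 mm), a list of three; "rotation": the turn, a rotation vector about the tool's x, y, z in units of 5 degrees (1.0 is 5 degrees), a list of three. In form: {"slide": [[tx, ty, tz], ...], "rotation": [[rx, ry, rz], ...]}. A call has 1 to 20 rows; each row is the pose to reach, as a shift and turn from the pose measured when the call began, along the tool's axes at that moment; what a row does not reach only later rows make up. A row lasts 1/12 s, in which the tool goes at most 41.7 mm and 7.16 degrees, less where a joint would pass 70% of its speed; a pose out of reach is approached as far as the arm can. A call with a gripper value outside its range is refused whole. "jaw" is the closure, from 0 (fully open) to 1 (shut), set as the call begins (left out, the last holds). The fingers move at their own pace and stop on an object; "force" is the grip in N (left out, the last holds). Time passes only in rows, so rows that repeat a pose let the fingers close. It gives the time, the measured TCP pose, the force and the opening at its end, in the units of the state.
- monitor.sense(): the state, without advancing time (a new reading comes with each control period).
- vision.get_image(name): name is "scene" or "side" or "wrist"; returns (picture, depth): 420x560x3 uint8, red, green, blue; 420x560 float32, m along the optical axis (not along the pixel's ray), 0 where there is no reading.
- vision.camera_params(name): a dict with "fx", "fy", "cx", "cy" (pixels), "world_to_cam" (4x4, takes a point from world to camera coordinates); the wrist camera has in their place "mount" (4x4, takes a point from camera to tool coordinates, whose origin is the TCP and whose axes are the tool frame's). Camera axes: x right, y down, z forward; pixel columns grow to the right and rows downward; lengths in m; the calibration is good to about 2 mm. A picture is of the moment at which its call begins: read the wrist's pose just before it. camera_params takes no time and is no camera call.
- job.close_job(): hands the job in, once; it reports no verdict.
The state is a dict: "clock": time; "joint_positions": joint angles; "qvel": joint speeds; "effort": joint torques, N m; "tool_pos": TCP position; "tcp_rot": TCP orientation; "ft_force": force on the tool from outside, world axes, zero at the start; "moment": the same for the moment, N m; "finger_gap": finger opening in m.
Only numpy, scipy, OpenCV 4.12 (cv2) and the standard library are available. Lean on these libraries where they do the work, as an engineer would, in place of code of your own. Each camera call takes 0.05 s, during which the arm holds its last target.

## Task

The yellow tipper bed has come off the white toy lorry. Set it over the two orange snap hooks with its headboard towards the cab and push it straight down, firmly but without forcing, until it clicks home at both ends; then lift the lorry a couple of centimetres off the table by its bed to check that it holds, and set it gently back down where it stood. Leave the other toys alone.

Things in the scene. Friction and masses are not known exactly. Their poses are not given: they have to be found in the camera images.
- lorry: White toy lorry without its bed, 218 x 76 mm, about 0.5 kg. Origin at tyre-bottom level under mid-length; +x to the cab, z up. Cab x +54 to +106 mm, 70 mm wide, top z 96 mm; behind it a dark deck 44 mm wide, top z 44 mm, to x -106 mm. The wheels do not roll. Pushing down on the lorry with more than 25 N would break it.
- seat (a point): Where the middle of the bed's underside rests when home: on the lorry's centre line, 28 mm behind mid-length, 3.3 mm above the deck; axes as the lorry's. Stiff rubber buffers lie across the deck 50 mm ahead of and behind it, tops 5.7 mm above it; the bed must squash them well past home before the hooks can catch; they then hold it up against the barbs. Clicking both ends at once takes 14 to 21 N.
- hook_front_tip (a point): Top of the snap hook nearer the cab, 32 mm above the deck, 37 mm ahead of seat. A springy orange plastic stem 13 mm wide (y), 3.5 mm thick (x), its barb pointing to the cab, 3.5 mm out, sloped on top, catching underside 19.7 mm above the deck. A bed coming down slides on the slope (12 to 6 mm above home), bends the hook inwards, and it springs back over the bed's floor at the very end.
- hook_rear_tip (a point): Top of the same kind of hook nearer the lorry's tail, 37 mm behind seat, its barb pointing to the tail. With both hooks upright the tips are 74.5 mm apart; a hook held inwards by the bed brings them about 4 mm closer.
- bed: Loose yellow tipper bed, an open-topped plastic box 120 mm long (x), 56 mm wide (y), 0.09 kg, upright. Origin under its centre at the bottom of its runners; +x to the headboard, z up. Two runners 12 mm high, 5 mm floor on them, 4 mm walls to z 52 mm; the plain sides can be gripped across between z 17 and 52 mm. Headboard top z 56 mm with a 12 mm ledge ahead (to x 72 mm); tail rail to x -68 mm.
- bed_mid (a point): Centre of the bed, half-way up (28 mm above the bottom of its runners); axes as the bed's. The floor has two slots for the hooks on its centre line, 14 mm long (x 26 to 40 mm and -26 to -40 mm) and 18 mm wide.
- bed_front (a point): On the bed's centre line, level with the bottom of the runners, 55 mm from its middle towards the headboard. Home when level with seat.
- bed_rear (a point): The same, 55 mm from the bed's middle towards the tailboard.
- domino: Bystander: red wooden domino block, 20 x 72 x 36 mm, standing on its long edge; origin under its centre.
- arch: Bystander: blue plastic arch, 30 x 80 x 42 mm; origin under its centre.
- bowl: Bystander: small white enamel bowl, 100 mm across, 42 mm high; origin under its centre.
- prism: Bystander: green wooden square prism, 34 x 34 x 60 mm, upright; origin under its centre.
- table: The table with the scuffed white melamine top; its top is at z 0.
Not all that is in view belongs to the job. Of the things that look like the bed, take the one that is farthest from the robot's base at the start. Of the things that look like the lorry, the largest one is meant.

How it is judged:
On the way, in this order (a step that is already met when the one before it is completed fails the run):
1. the bed has clicked home at both ends (both hooks sprung back over its floor), headboard towards the cab, while the lorry stands on the table (z of each of bed_front, bed_rear in the frame of seat below 0.002 m and distance between hook_front_tip and hook_rear_tip above 0.0725 m and x of bed_front in the frame of seat above 0.045 m and horizontal distance between bed_mid and seat below 0.005 m and height (world z) of lorry below 0.004 m), for 0.2 s.
2. the lorry hangs at least 8 mm clear of the table from its bed, the fingers holding the bed alone, still clicked home at both ends (height (world z) of lorry above 0.008 m and contact force between the fingers and bed above 0.5 N and contact force between the fingers and lorry below 0.3 N and z of each of bed_front, bed_rear in the frame of seat below 0.002 m and distance between hook_front_tip and hook_rear_tip above 0.0725 m), for 0.2 s.
At the end, for the whole second after the job is handed in: The bed is clicked home on the lorry at both ends (both hooks sprung back upright, each end within 2 mm of home, centred within 5 mm, headboard towards the cab), and the lorry stands at rest, level, on its wheels within 40 mm of where it stood (all of step 1 and angle between lorry's own z axis and vertical below 0.06 rad and distance of lorry from where it was at the start of the episode below 0.04 m and linear speed of each of lorry, bed below 0.02 m/s); the robot touches nothing.
It fails at once if the lorry is pressed on the table with more than 34 N (its own and the bed's weight, 5 to 7 N, and a push well over 25 N) (contact force between lorry and table above 34 N).
It fails at once if the lorry is tipped by more than about 17 degrees (angle between lorry's own z axis and vertical above 0.3 rad).
It fails at once if another toy is moved by more than 20 mm (distance of any of domino, arch, bowl, prism from where it was at the start of the episode above 0.02 m).
It also fails if it takes over 50 s, if anything falls off the work surface, if the arm or the gripper's body presses on something with over 40 N, if the wrist force passes 120 N, or if a joint passes its speed limit or range.

## Working session

There is one attempt and no reset: what is moved stays moved. The work goes in short steps, Python scripts to look and compute and a tool call to move; the robot and the scene stay as the last step left them, time stands still between calls to the robot, and variables do not carry over. Pictures are saved under pics/ and viewed, and the job is handed in when it is done.

Besides the shell and the picture viewer there is one more tool, called after "Emit:" as name(argument=value, ...) on one line, values as JSON. jog_arm: Moves the arm, as the interface text tells. Its arguments: {"type":"object","properties":{"slide":{"type":"array"},"rotation":{"type":"array"},"jaw":{"type":"number"},"force":{"type":"number"}},"required":["slide","rotation"]}

```bash
ls; mkdir -p pics; cat > h.py <<'E'
import numpy as np, cv2
from scipy.spatial.transform import Rotation as R
from rig import monitor, vision, job, env
def snap(name,fn):
    s=monitor.sense(); im,d=vision.get_image(name); p=vision.camera_params(name)
    if 'mount' in p:
        T=np.eye(4);T[:3,:3]=R.from_quat(s['tcp_rot']).as_matrix();T[:3,3]=s['tool_pos'];C=T@np.array(p['mount'])
    else: C=np.linalg.inv(np.array(p['world_to_cam']))
    cv2.imwrite('pics/'+fn+'.png',im[:,:,::-1]); np.savez('pics/'+fn+'.npz',im=im,d=d,C=C,k=np.array([p['fx'],p['fy'],p['cx'],p['cy']]))
    return im,d,C
def cloud(fn):
    z=np.load('pics/'+fn+'.npz');im,d,C,k=z['im'],z['d'],z['C'],z['k']
    v,u=np.mgrid[:d.shape[0],:d.shape[1]]
    P=np.stack([(u-k[2])/k[0]*d,(v-k[3])/k[1]*d,d],-1)
    W=P@C[:3,:3].T+C[:3,3]; W[d==0]=np.nan
    return im,W
def st():
    s=monitor.sense(); print({k:np.round(s[k],4).tolist() for k in ['clock','tool_pos','tcp_rot','ft_force','moment','finger_gap','joint_positions']})
E
python3 - <<'E'
from h import *
st(); print(env.tip_reach); print(R.from_quat(monitor.sense()['tcp_rot']).as_matrix().round(3))
for n in ['scene','side','wrist']: snap(n,n+'0')
E
```

```text
pics
{'clock': 0.0, 'tool_pos': [0.1652, -0.6021, 0.2519], 'tcp_rot': [0.4291, 0.5628, -0.4284, 0.5617], 'ft_force': [-0.6343, -0.4686, -0.5558], 'moment': [-0.0083, -0.0704, -0.0296], 'finger_gap': 0.0883, 'joint_positions': [1.3368, 0.6899, -0.1945, 1.5663, 0.1573, 0.9025, -0.2151]}
0.014
[[-0.001  0.964  0.265]
 [ 0.002  0.265 -0.964]
 [-1.    -0.    -0.002]]
```

View pics/scene0.png

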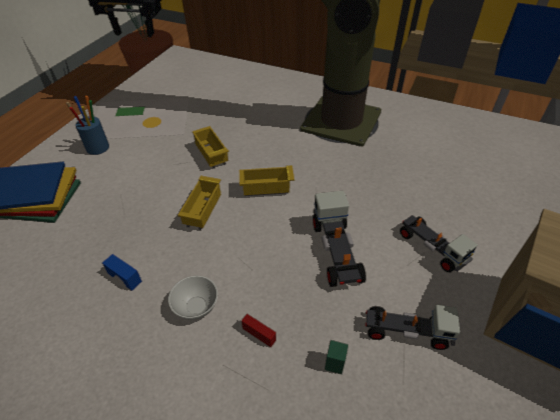

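View pics/side0.png

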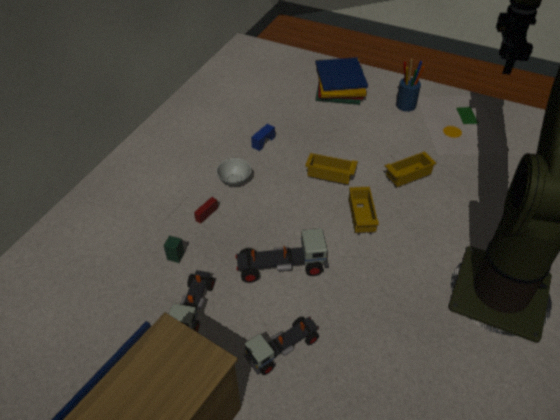

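View pics/wrist0.png

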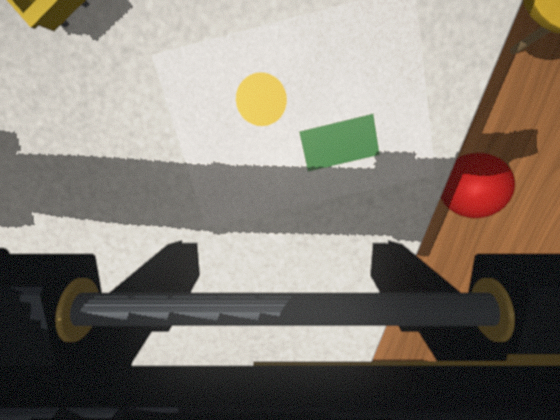

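The scene camera shows three possible beds, at (210,146), (266,180) and (200,202). It also shows three possible lorries, at (338,238), (437,243) and (410,325). I'll measure all six.

```bash
python3 - <<'E'
from h import *
for f,boxes in (('scene0',{'bedA':(190,120,232,170),'bedB':(236,160,300,200),'bedC':(175,170,226,232),'L1':(305,185,372,292),'L2':(392,208,480,275),'L3':(356,295,465,355)}),('side0',{'bedB':(345,180,382,236),'bedC':(300,145,360,190),'bedA':(380,145,440,190),'L1':(230,222,335,285)})):
    im,W=cloud(f)
    hsv=cv2.cvtColor(im,cv2.COLOR_RGB2HSV)
    for n,(a,b,c,d) in boxes.items():
        w=W[b:d,a:c]; h=hsv[b:d,a:c]
        if 'bed' in n: m=(h[...,0]>18)&(h[...,0]<35)&(h[...,1]>130)
        else: m=w[...,2]>0.012
        m&=(w[...,2]>0.006)&(w[...,2]<.2)
        p=w[m]; r=cv2.minAreaRect((p[:,:2]*1000).astype(np.float32))
        print(f,n,len(p),'rect',np.round(r[0],1),np.round(r[1],1),round(r[2],1),'zmax',np.nanpercentile(p[:,2],[50,99]).round(3),'dist',np.hypot(*r[0]).round())
im,W=cloud('scene0')
hsv=cv2.cvtColor(im,cv2.COLOR_RGB2HSV)
m=(hsv[...,1]<80)&np.isfinite(W[...,2]);print('table z',np.nanmedian(W[200:400,100:300,2]))
im,W=cloud('side0');print('table z',np.nanmedian(W[100:250,100:300,2]))
cv2.imwrite('pics/crop0.png',cv2.resize(cv2.imread('pics/scene0.png')[110:300,170:380],None,fx=3.5,fy=3.1,interpolation=cv2.INTER_CUBIC))
E
```

```text
scene0 bedA 828 rect [ 313.7 -286. ] [145.3  55.7] 52.3 zmax [0.033 0.058] dist 425.0
scene0 bedB 1262 rect [380.1 -77. ] [ 62.  136.9] 29.6 zmax [0.037 0.058] dist 388.0
scene0 bedC 1317 rect [ 516.1 -191. ] [141.8  58.8] 8.0 zmax [0.035 0.057] dist 550.0
scene0 L1 2882 rect [504.1 159.9] [221.2  76.6] 32.8 zmax [0.046 0.098] dist 529.0
scene0 L2 1756 rect [404.5 358. ] [168.   60.5] 61.0 zmax [0.035 0.076] dist 540.0
scene0 L3 2540 rect [638.1 352.2] [ 60.2 166.9] 13.3 zmax [0.035 0.076] dist 729.0
side0 bedB 1031 rect [ 395.4 -103.4] [ 57.4 203.6] 28.6 zmax [0.032 0.06 ] dist 409.0
side0 bedC 1096 rect [ 495.1 -185.5] [102.2 191.5] 76.8 zmax [0.038 0.06 ] dist 529.0
side0 bedA 1036 rect [ 315.7 -285.8] [141.9  66.5] 52.0 zmax [0.036 0.059] dist 426.0
side0 L1 2505 rect [505.8 158.8] [219.6  83. ] 32.8 zmax [0.046 0.1  ] dist 530.0
table z 0.0003185814397763109
table z 0.0014482457077682476
```

View pics/crop0.png

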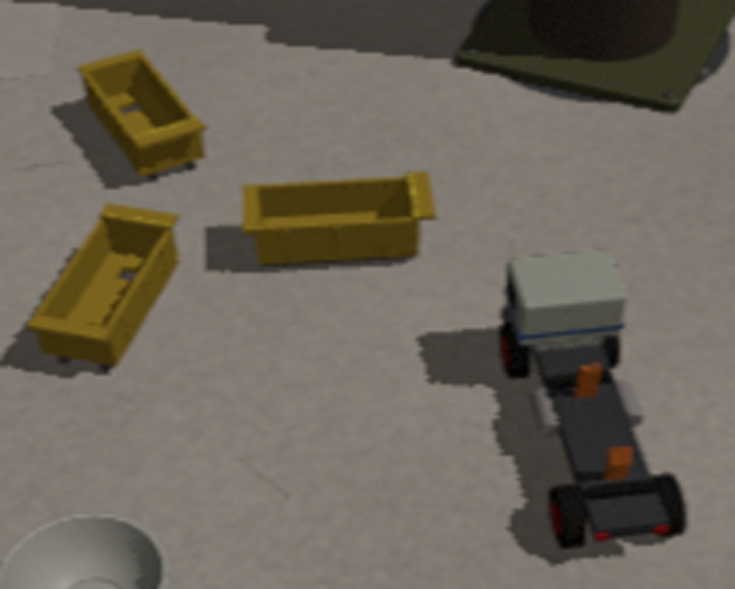

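The bed I want is bedC at (200,202), the farthest at 0.55 m. Its wide ledge, the headboard, is at its upper end, towards the robot. The lorry is L1 at (338,238), the largest at about 220 × 77 mm, with its cab towards the robot. Next I'll work out a viewing pose over the bed.

```bash
cat >> h.py <<'E'
def move(pos,yaw,label=''):
    """target: TCP pos, tool x down, tool y at yaw(deg)"""
    s=monitor.sense(); R0=R.from_quat(s['tcp_rot']).as_matrix()
    y=np.array([np.cos(np.radians(yaw)),np.sin(np.radians(yaw)),0]);x=np.array([0,0,-1.]);Rt=np.stack([x,y,np.cross(x,y)],1)
    sl=R0.T@(np.array(pos)-s['tool_pos'])/0.03
    rv=R.from_matrix(R0.T@Rt).as_rotvec(degrees=True)/5
    print(label,'slide',sl.round(3).tolist(),'rot',rv.round(3).tolist(),'dist',np.linalg.norm(sl*30).round(1))
E
python3 - <<'E'
from h import *
print(np.round(vision.camera_params('wrist')['mount'],3))
move([0.518,-0.191,0.26],8,'over bed')
E
```

```text
[[ 0.    -0.264  0.965 -0.132]
 [ 0.002 -0.965 -0.264  0.067]
 [ 1.     0.002  0.     0.   ]
 [ 0.     0.     0.     1.   ]]
over bed slide [-0.251, 14.968, -10.11] rot [1.469, -0.015, 0.002] dist 541.9
```

Emit:
jog_arm(slide=[[-0.25,14.97,-10.11],[-0.25,14.97,-10.11],[-0.25,14.97,-10.11],[-0.25,14.97,-10.11],[-0.25,14.97,-10.11],[-0.25,14.97,-10.11],[-0.25,14.97,-10.11],[-0.25,14.97,-10.11],[-0.25,14.97,-10.11],[-0.25,14.97,-10.11],[-0.25,14.97,-10.11],[-0.25,14.97,-10.11],[-0.25,14.97,-10.11],[-0.25,14.97,-10.11],[-0.25,14.97,-10.11],[-0.25,14.97,-10.11],[-0.25,14.97,-10.11],[-0.25,14.97,-10.11]], rotation=[[1.47,0,0],[1.47,0,0],[1.47,0,0],[1.47,0,0],[1.47,0,0],[1.47,0,0],[1.47,0,0],[1.47,0,0],[1.47,0,0],[1.47,0,0],[1.47,0,0],[1.47,0,0],[1.47,0,0],[1.47,0,0],[1.47,0,0],[1.47,0,0],[1.47,0,0],[1.47,0,0]], jaw=0)

```text
clock: 1.65
tool_pos: [0.5168, -0.1929, 0.2599]
tcp_rot: [0.465, 0.533, -0.465, 0.532]
ft_force: [0.4, 0.1, -0.4]
finger_gap: 0.0883
```

```bash
python3 - <<'E'
from h import *
snap('wrist','wrist1'); st()
im,W=cloud('wrist1'); print('table',np.nanmedian(W[...,2]))
hsv=cv2.cvtColor(im,cv2.COLOR_RGB2HSV)
m=(hsv[...,0]>18)&(hsv[...,0]<35)&(hsv[...,1]>130)&(W[...,2]>0.045)&(np.hypot(W[...,0]-.518,W[...,1]+.191)<.1)
p=W[m];r=cv2.minAreaRect((p[:,:2]*1000).astype(np.float32));print(r,np.percentile(p[:,2],[5,50,99]))
E
```

```text
{'clock': 1.7, 'tool_pos': [0.517, -0.1927, 0.26], 'tcp_rot': [0.4646, 0.5334, -0.4648, 0.5325], 'ft_force': [0.4634, 0.1711, 0.3689], 'moment': [0.0182, 0.0539, 0.0029], 'finger_gap': 0.0883, 'joint_positions': [0.338, 0.5805, -0.1054, 1.7824, 0.0813, 0.7842, -1.2422]}
table 0.00014512155302104368
((523.4859008789062, -203.350830078125), (145.05441284179688, 130.66232299804688), 36.32999038696289) [0.05046372 0.32397539 0.34776108]
```

View pics/wrist1.png

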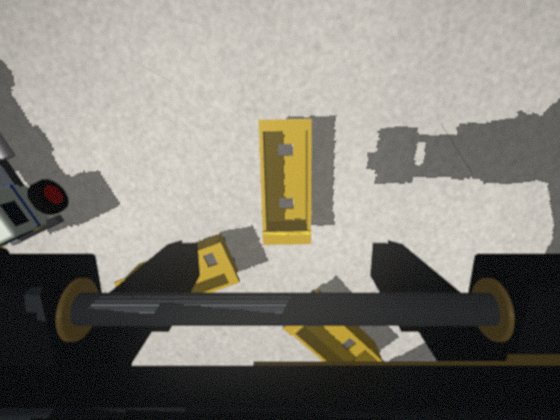

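The wrist view shows the bed at (286,180), with its slots at (286,150) and (286,202) and the headboard at (287,238). I'll fit its pose.

```bash
python3 - <<'E'
from h import *
im,W=cloud('wrist1')
hsv=cv2.cvtColor(im,cv2.COLOR_RGB2HSV)
ok=np.zeros(W.shape[:2],bool);ok[110:246,250:325]=1
y=(hsv[...,0]>18)&(hsv[...,0]<35)&(hsv[...,1]>110)&ok
m=y&(W[...,2]>0.045)&(W[...,2]<.07)
p=W[m][:,:2]*1000;r=cv2.minAreaRect(p.astype(np.float32));print(r,len(p),np.percentile(W[m][:,2],[5,50,99]))
a=np.radians(188)
# refine: robust extents for angles
best=None
for ang in np.arange(180,196,.25):
    a=np.radians(ang);h=np.array([np.cos(a),np.sin(a)]);l=np.array([-h[1],h[0]])
    w=np.percentile(p@l,[.7,99.3]);
    if best is None or np.ptp(w)<best[0]: best=(np.ptp(w),ang,w,np.percentile(p@h,[.3,99.7]),h,l)
b=best;print(b[0],b[1],np.ptp(b[3]),'rect centre',b[4]*b[3].mean()+b[5]*b[2].mean())
# slots
sm=(hsv[...,1]<60)&(W[...,2]<.01)&ok
for (u0,v0) in ((286,150),(286,202)):
    mm=np.zeros_like(sm);mm[v0-9:v0+10,u0-10:u0+11]=1
    nm=mm&(hsv[...,1]<90); q=W[nm];print(len(q),np.nanmedian(q,0),np.nanmean(q,0))
    vv,uu=np.nonzero(nm);print(uu.mean(),vv.mean())
    z=np.load('pics/wrist1.npz');k=z['k'];C=z['C'];ray=C[:3,:3]@np.array([(uu.mean()-k[2])/k[0],(vv.mean()-k[3])/k[1],1]);c=C[:3,3];print('slot at z17',c+ray*(0.0165-c[2])/ray[2])
E
```

```text
((517.262939453125, -194.8739471435547), (139.05743408203125, 56.142547607421875), 8.90990161895752) 2069 [0.0485837  0.05191319 0.05666841]
55.0907019693102 188.5 138.52598369777735 rect centre [ 517.41151462 -194.3862534 ]
170 [ 5.50639299e-01 -1.88504546e-01 -4.38715773e-04] [ 5.50502330e-01 -1.88786027e-01  6.24170254e-05]
284.82941176470587 149.2058823529412
slot at z17 [ 0.5519023  -0.18858899  0.0165    ]
134 [ 0.48253141 -0.19884381 -0.00048551] [ 0.48238971 -0.19895522 -0.00053752]
285.35074626865674 202.70149253731344
slot at z17 [ 0.48680418 -0.19831347  0.0165    ]
```

```bash
python3 - <<'E'
from h import *
move([0.528,0.174,0.30],32.8,'over lorry')
E
```

```text
over lorry slide [-1.327, 2.026, -12.061] rot [-4.996, -0.011, 0.01] dist 369.0
```

Emit:
jog_arm(slide=[[-1.33,2.03,-12.06],[-1.33,2.03,-12.06],[-1.33,2.03,-12.06],[-1.33,2.03,-12.06],[-1.33,2.03,-12.06],[-1.33,2.03,-12.06],[-1.33,2.03,-12.06],[-1.33,2.03,-12.06],[-1.33,2.03,-12.06],[-1.33,2.03,-12.06],[-1.33,2.03,-12.06],[-1.33,2.03,-12.06],[-1.33,2.03,-12.06],[-1.33,2.03,-12.06]], rotation=[[-5,0,0],[-5,0,0],[-5,0,0],[-5,0,0],[-5,0,0],[-5,0,0],[-5,0,0],[-5,0,0],[-5,0,0],[-5,0,0],[-5,0,0],[-5,0,0],[-5,0,0],[-5,0,0]])

```text
clock: 2.87
tool_pos: [0.5284, 0.1716, 0.2999]
tcp_rot: [0.339, 0.621, -0.34, 0.62]
ft_force: [0.3, -0.0, -0.2]
finger_gap: 0.0885
```

```bash
python3 - <<'E'
from h import *
snap('wrist','wrist2'); st()
im,W=cloud('wrist2')
hsv=cv2.cvtColor(im,cv2.COLOR_RGB2HSV)
inr=(np.hypot(W[...,0]-.505,W[...,1]-.16)<.14)
o=(hsv[...,0]<18)&(hsv[...,1]>140)&(W[...,2]>.05)&(W[...,2]<.09)&inr
n,lab,stt,c=cv2.connectedComponentsWithStats(o.astype(np.uint8))
for i in range(1,n):
    if stt[i,4]>8: q=W[lab==i];print(stt[i],c[i].round(1),np.median(q,0).round(4),'top',q[q[:,2]>.07].mean(0).round(4), np.percentile(q[:,2],99).round(4))
m=inr&(W[...,2]>.012)&(W[...,2]<.12)
p=(W[m][:,:2]*1000).astype(np.float32);print(cv2.minAreaRect(p))
m=inr&(W[...,2]>.09)&(W[...,2]<.12)
print('cab',cv2.minAreaRect((W[m][:,:2]*1000).astype(np.float32)),np.median(W[m],0))
E
```

```text
{'clock': 2.9167, 'tool_pos': [0.5284, 0.1719, 0.3], 'tcp_rot': [0.339, 0.6207, -0.3397, 0.6199], 'ft_force': [-0.3763, -1.3377, -0.1178], 'moment': [-0.0493, 0.0228, -0.0066], 'finger_gap': 0.088, 'joint_positions': [-0.2629, 0.542, -0.2188, 1.7158, 0.1429, 0.9008, -1.5416]}
[278 143  11   6  65] [283.1 145.5] [0.5618 0.1948 0.0724] top [0.561  0.1946 0.0737] 0.0769
[278 204  11   9  80] [283.4 208.6] [0.4985 0.1538 0.0696] top [0.4982 0.1541 0.0738] 0.0764
((506.8455505371094, 159.47694396972656), (212.55532836914062, 76.04440307617188), 32.86815643310547)
cab ((439.1986999511719, 115.93656921386719), (51.49386215209961, 70.0029067993164), 33.01618576049805) [0.44057576 0.11655784 0.09532367]
```

View pics/wrist2.png

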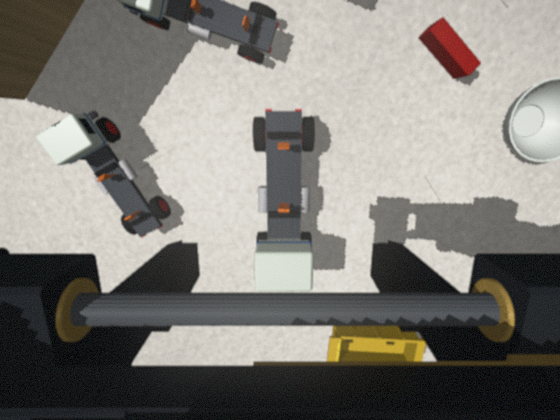

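Both hooks are seen, at (283,146) and (283,209). The seat is at (0.5297, 0.1744) with the cab heading 212.8°. Now I'll fetch the bed.

```bash
python3 - <<'E'
from h import *
move([0.5194,-0.194,0.14],8.6,'above bed')
E
```

```text
above bed slide [5.337, -6.822, 10.114] rot [4.807, -0.003, 0.017] dist 399.5
```

Emit:
jog_arm(slide=[[5.34,-6.82,10.11],[5.34,-6.82,10.11],[5.34,-6.82,10.11],[5.34,-6.82,10.11],[5.34,-6.82,10.11],[5.34,-6.82,10.11],[5.34,-6.82,10.11],[5.34,-6.82,10.11],[5.34,-6.82,10.11],[5.34,-6.82,10.11],[5.34,-6.82,10.11],[5.34,-6.82,10.11],[5.34,-6.82,10.11],[5.34,-6.82,10.11],[5.34,-6.82,10.11]], rotation=[[4.8,0,0],[4.8,0,0],[4.8,0,0],[4.8,0,0],[4.8,0,0],[4.8,0,0],[4.8,0,0],[4.8,0,0],[4.8,0,0],[4.8,0,0],[4.8,0,0],[4.8,0,0],[4.8,0,0],[4.8,0,0],[4.8,0,0]])

```text
clock: 4.17
tool_pos: [0.5201, -0.1922, 0.1406]
tcp_rot: [0.46, 0.537, -0.46, 0.537]
ft_force: [0.6, 0.2, -0.8]
finger_gap: 0.0882
```

```bash
python3 - <<'E'
from h import *
st();snap('wrist','wrist3');move([0.5194,-0.194,0.034],8.6,'grasp')
E
```

```text
{'clock': 4.1667, 'tool_pos': [0.5201, -0.1922, 0.1406], 'tcp_rot': [0.4603, 0.537, -0.4602, 0.5367], 'ft_force': [0.6187, 0.2123, -0.8164], 'moment': [0.0129, -0.0315, -0.0747], 'finger_gap': 0.0882, 'joint_positions': [0.3433, 0.7595, -0.1217, 1.8801, 0.1708, 0.5122, -1.3118]}
grasp slide [3.55, -0.027, 0.053] rot [0.036, -0.003, 0.004] dist 106.5
```

View pics/wrist3.png

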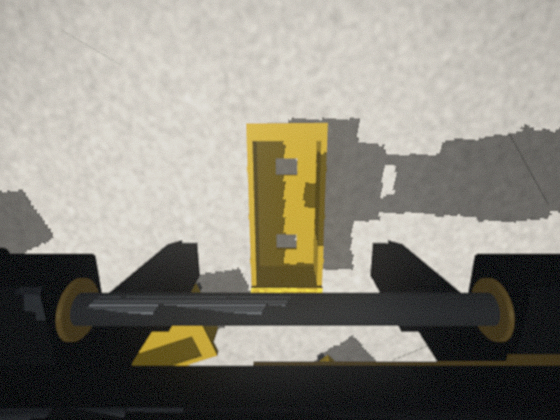

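The bed is centred between the open fingers, with slots at (286,166) and (286,241). Descending now.

Emit:
jog_arm(slide=[[1.0,-0.03,0.05],[2.0,-0.03,0.05],[2.8,-0.03,0.05],[3.2,-0.03,0.05],[3.45,-0.03,0.05],[3.55,-0.03,0.05],[3.55,-0.03,0.05],[3.55,-0.03,0.05]], rotation=[[0.04,0,0],[0.04,0,0],[0.04,0,0],[0.04,0,0],[0.04,0,0],[0.04,0,0],[0.04,0,0],[0.04,0,0]])

```text
clock: 4.88
tool_pos: [0.5201, -0.1941, 0.035]
tcp_rot: [0.461, 0.536, -0.461, 0.536]
ft_force: [1.2, 0.2, 0.2]
finger_gap: 0.0881
```

Emit:
jog_arm(slide=[[0,0,0],[0,0,0],[0,0,0],[0,0,0],[0,0,0],[0,0,0],[0,0,0],[0,0,0],[0,0,0]], rotation=[[0,0,0],[0,0,0],[0,0,0],[0,0,0],[0,0,0],[0,0,0],[0,0,0],[0,0,0],[0,0,0]], jaw=1, force=45)

```text
clock: 5.63
tool_pos: [0.5202, -0.1941, 0.0353]
tcp_rot: [0.461, 0.535, -0.461, 0.537]
ft_force: [-1.1, -0.4, 4.8]
finger_gap: 0.0556
```

Emit:
jog_arm(slide=[[-0.5,0,0],[-1.5,0,0],[-2.5,0,0],[-3.5,0,0],[-4.5,0,0],[-5,0,0],[-5,0,0],[-5,0,0]], rotation=[[0,0,0],[0,0,0],[0,0,0],[0,0,0],[0,0,0],[0,0,0],[0,0,0],[0,0,0]])

```text
clock: 6.3
tool_pos: [0.52, -0.1941, 0.1853]
tcp_rot: [0.462, 0.535, -0.461, 0.537]
ft_force: [-1.2, 0.0, -0.6]
finger_gap: 0.0559
```

```bash
python3 - <<'E'
from h import *
st();snap('wrist','wrist4');snap('scene','scene4');
z=np.load('pics/wrist4.npz');im=z['im'];C=z['C'];k=z['k'];s=monitor.sense()
hsv=cv2.cvtColor(im,cv2.COLOR_RGB2HSV)
move([0.5305,0.1749,0.18],32.8,'over seat')
E
```

```text
{'clock': 6.3, 'tool_pos': [0.52, -0.1941, 0.1853], 'tcp_rot': [0.4616, 0.5352, -0.4609, 0.5368], 'ft_force': [-1.2344, 0.0235, -0.6149], 'moment': [0.0065, 0.0708, 0.0154], 'finger_gap': 0.0559, 'joint_positions': [0.3589, 0.6892, -0.141, 1.8495, 0.1566, 0.6111, -1.2997]}
over seat slide [0.129, 2.217, -12.095] rot [-4.843, -0.008, 0.012] dist 368.9
```

View pics/wrist4.png

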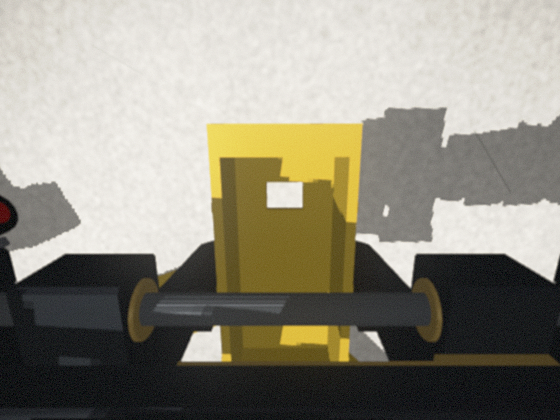

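```bash
python3 - <<'E'
from h import *
z=np.load('pics/wrist4.npz');im=z['im'].astype(int);k=z['k'];M=np.array(vision.camera_params('wrist')['mount'])
m=np.zeros(im.shape[:2],np.uint8);m[170:220,255:315]=im[170:220,255:315,2]>110
n,lab,stt,c=cv2.connectedComponentsWithStats(m);i=1+np.argmax(stt[1:,4]);print(stt[i],c[i])
u0,v0,w,h=stt[i,:4]
def pt(u,v,x):
    r=M[:3,:3]@np.array([(u-k[2])/k[0],(v-k[3])/k[1],1]);c=M[:3,3];return (c+r*(x-c[0])/r[0])[1:]*1000
for x in (.0183,.0233): print(x,'TL',pt(u0-.5,v0-.5,x),'BR',pt(u0+w-.5,v0+h-.5,x))
# tail rail outer top edge row ~124 at z 52 -> tool x = .0353-.052
for v in (123,124,125): print(pt(285,v,.0353-.052))
E
```

```text
[266 181  37  27 951] [284.31125131 194.36382755]
0.0183 TL [39.57440799 -8.86801994] BR [25.92362005  9.44781536]
0.0233 TL [38.64857532 -9.17939377] BR [24.5423109   9.74757344]
[66.86383408  0.56680078]
[66.51898289  0.56760113]
[66.17356489  0.56840279]
```

Emit:
jog_arm(slide=[[0.13,2.21,-12.09],[0.13,2.21,-12.09],[0.13,2.21,-12.09],[0.13,2.21,-12.09],[0.13,2.21,-12.09],[0.13,2.21,-12.09],[0.13,2.21,-12.09],[0.13,2.21,-12.09],[0.13,2.21,-12.09],[0.13,2.21,-12.09],[0.13,2.21,-12.09],[0.13,2.21,-12.09],[0.13,2.21,-12.09],[0.13,2.21,-12.09],[0.13,2.21,-12.09]], rotation=[[-4.84,0,0],[-4.84,0,0],[-4.84,0,0],[-4.84,0,0],[-4.84,0,0],[-4.84,0,0],[-4.84,0,0],[-4.84,0,0],[-4.84,0,0],[-4.84,0,0],[-4.84,0,0],[-4.84,0,0],[-4.84,0,0],[-4.84,0,0],[-4.84,0,0]])

```text
clock: 7.65
tool_pos: [0.5304, 0.173, 0.1797]
tcp_rot: [0.339, 0.621, -0.34, 0.62]
ft_force: [0.4, -0.2, -1.0]
finger_gap: 0.0558
```

```bash
python3 - <<'E'
from h import *
st();snap('wrist','wrist5')
move([0.5302,0.1747,0.125],32.8,'above hooks')
E
```

```text
{'clock': 7.65, 'tool_pos': [0.5304, 0.173, 0.1797], 'tcp_rot': [0.3388, 0.6208, -0.3399, 0.6199], 'ft_force': [0.4058, -0.2378, -0.9908], 'moment': [0.004, -0.0446, 0.0018], 'finger_gap': 0.0558, 'joint_positions': [-0.2933, 0.7035, -0.1751, 1.8403, 0.196, 0.6164, -1.5894]}
above hooks slide [1.83, 0.019, -0.04] rot [-0.026, -0.006, 0.015] dist 54.9
```

View pics/wrist5.png

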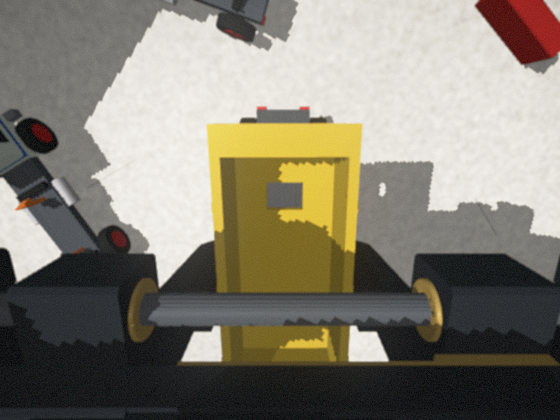

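The bed is over the lorry, with the deck visible through its rear slot at (285,195). I'll lower it to just above the hooks.

Emit:
jog_arm(slide=[[0.6,0.02,-0.04],[1.2,0.02,-0.04],[1.6,0.02,-0.04],[1.83,0.02,-0.04],[1.83,0.02,-0.04],[1.83,0.02,-0.04]], rotation=[[-0.03,0,0],[-0.03,0,0],[-0.03,0,0],[-0.03,0,0],[-0.03,0,0],[-0.03,0,0]])

```text
clock: 8.2
tool_pos: [0.5304, 0.1744, 0.1251]
tcp_rot: [0.338, 0.621, -0.339, 0.62]
ft_force: [-0.3, -0.8, -1.0]
finger_gap: 0.0555
```

```bash
python3 - <<'E'
from h import *
st();snap('wrist','wrist6');snap('scene','scene6');snap('side','side6')
move([0.5302,0.1747,0.106],32.8,'into slots')
a=cv2.resize(cv2.imread('pics/scene6.png')[170:300,290:400],None,fx=3.6,fy=3.6,interpolation=cv2.INTER_CUBIC)
b=cv2.resize(cv2.imread('pics/side6.png')[190:300,220:340],None,fx=3.3,fy=3.3,interpolation=cv2.INTER_CUBIC)
c=np.zeros((480,800,3),np.uint8);c[:a.shape[0],:a.shape[1]]=a[:480];c[:b.shape[0],400:400+b.shape[1]]=b[:,:400];cv2.imwrite('pics/cmp6.png',c)
E
```

```text
{'clock': 8.2, 'tool_pos': [0.5304, 0.1744, 0.1251], 'tcp_rot': [0.3382, 0.6212, -0.3389, 0.6204], 'ft_force': [-0.288, -0.8369, -0.9871], 'moment': [0.0353, 0.007, 0.0111], 'finger_gap': 0.0555, 'joint_positions': [-0.3125, 0.7894, -0.1484, 1.8747, 0.2223, 0.4948, -1.6124]}
into slots slide [0.661, -0.02, -0.008] rot [0.0, -0.003, -0.003] dist 19.8
```

View pics/wrist6.png

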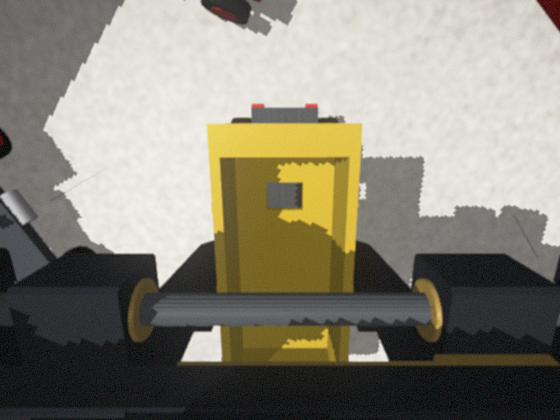

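View pics/cmp6.png

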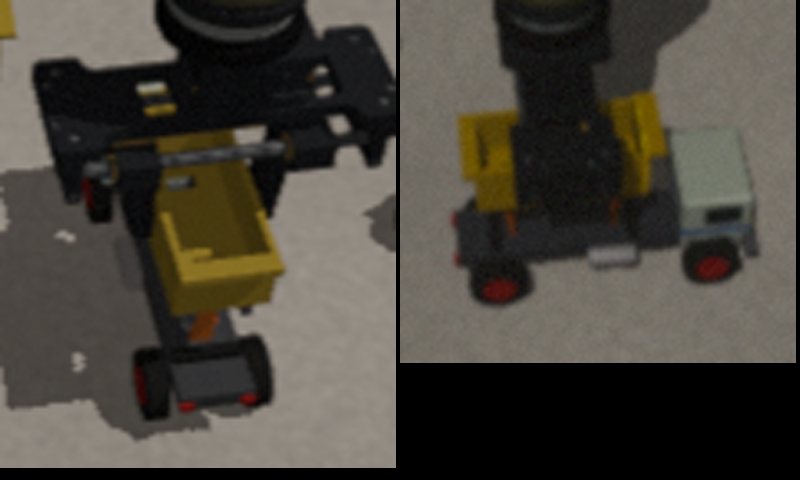

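Sideways the bed is centred: the tail lights are at columns 258 and 311, either side of the bed middle at 284.5. Next I'll go down to the tip level and look through the slot.

Emit:
jog_arm(slide=[[0.3,0,0],[0.6,0,0],[0.85,-0.02,0],[0.85,-0.02,0],[0.85,-0.02,0]], rotation=[[0,0,0],[0,0,0],[0,0,0],[0,0,0],[0,0,0]])

```text
clock: 8.77
tool_pos: [0.5297, 0.1743, 0.0995]
tcp_rot: [0.338, 0.621, -0.339, 0.62]
ft_force: [-0.5, 0.2, 0.2]
finger_gap: 0.0556
```

```bash
python3 - <<'E'
from h import *
st();snap('wrist','wrist7')
cv2.imwrite('pics/w7.png',cv2.resize(cv2.imread('pics/wrist7.png')[100:260,200:370],None,fx=3.6,fy=3.6,interpolation=cv2.INTER_CUBIC))
E
```

```text
{'clock': 8.7667, 'tool_pos': [0.5297, 0.1743, 0.0995], 'tcp_rot': [0.338, 0.6213, -0.3388, 0.6204], 'ft_force': [-0.5176, 0.1524, 0.1785], 'moment': [0.0096, -0.0228, 0.0132], 'finger_gap': 0.0556, 'joint_positions': [-0.3216, 0.8314, -0.1336, 1.8879, 0.2332, 0.4388, -1.6221]}
```

View pics/w7.png

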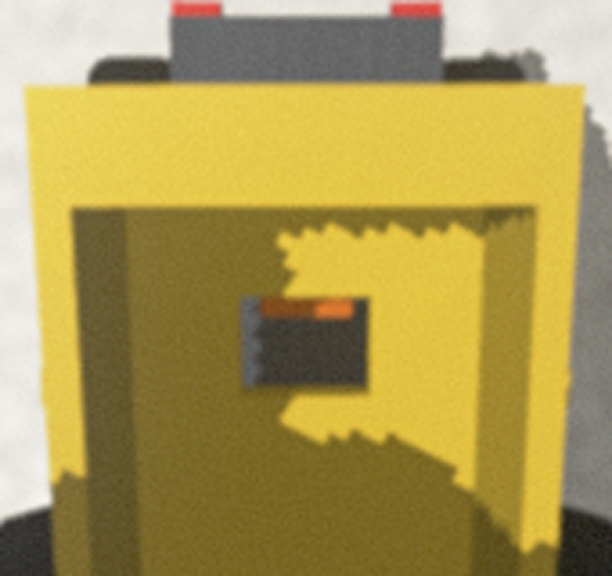

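The rear hook is centred in its slot, at crop (306,308) against a slot spanning 241–369. I'll press down in small steps and watch the force.

Emit:
jog_arm(slide=[[0.1,0,0],[0.2,0,0],[0.2,0,0]], rotation=[[0,0,0],[0,0,0],[0,0,0]])

```text
clock: 9.07
tool_pos: [0.53, 0.1744, 0.0935]
tcp_rot: [0.338, 0.621, -0.339, 0.621]
ft_force: [0.4, -0.7, -1.3]
finger_gap: 0.0554
```

Emit:
jog_arm(slide=[[0.05,0,0],[0.1,0,0],[0.1,0,0]], rotation=[[0,0,0],[0,0,0],[0,0,0]])

```text
clock: 9.32
tool_pos: [0.5302, 0.1744, 0.0907]
tcp_rot: [0.338, 0.621, -0.339, 0.621]
ft_force: [-0.1, -0.9, 1.0]
finger_gap: 0.0555
```

Emit:
jog_arm(slide=[[0.05,0,0],[0.1,0,0],[0.1,0,0]], rotation=[[0,0,0],[0,0,0],[0,0,0]])

```text
clock: 9.57
tool_pos: [0.5304, 0.1744, 0.0883]
tcp_rot: [0.339, 0.621, -0.338, 0.621]
ft_force: [-0.8, -0.2, 6.3]
finger_gap: 0.0553
```

Emit:
jog_arm(slide=[[0.03,0,0],[0.06,0,0],[0.06,0,0]], rotation=[[0,0,0],[0,0,0],[0,0,0]])

```text
clock: 9.82
tool_pos: [0.5303, 0.1744, 0.0864]
tcp_rot: [0.338, 0.621, -0.338, 0.621]
ft_force: [0.1, 0.2, 0.7]
finger_gap: 0.0559
```

Emit:
jog_arm(slide=[[0.03,0,0],[0.06,0,0],[0.06,0,0]], rotation=[[0,0,0],[0,0,0],[0,0,0]])

```text
clock: 10.07
tool_pos: [0.5304, 0.1743, 0.0846]
tcp_rot: [0.339, 0.621, -0.338, 0.621]
ft_force: [-1.5, -0.6, 3.8]
finger_gap: 0.0558
```

Emit:
jog_arm(slide=[[0.03,0,0],[0.06,0,0],[0.06,0,0]], rotation=[[0,0,0],[0,0,0],[0,0,0]])

```text
clock: 10.32
tool_pos: [0.5304, 0.1744, 0.0834]
tcp_rot: [0.339, 0.621, -0.338, 0.621]
ft_force: [-2.5, -0.3, 9.0]
finger_gap: 0.0557
```

Emit:
jog_arm(slide=[[0.03,0,0],[0.05,0,0],[0.05,0,0]], rotation=[[0,0,0],[0,0,0],[0,0,0]])

```text
clock: 10.57
tool_pos: [0.5304, 0.1744, 0.083]
tcp_rot: [0.339, 0.62, -0.338, 0.621]
ft_force: [-2.4, -1.4, 14.4]
finger_gap: 0.0556
```

```bash
python3 - <<'E'
from h import *
st()
E
```

```text
{'clock': 10.5667, 'tool_pos': [0.5304, 0.1744, 0.083], 'tcp_rot': [0.3386, 0.6205, -0.3384, 0.6212], 'ft_force': [-2.4172, -1.3666, 14.3872], 'moment': [-0.2256, 0.6074, 0.0409], 'finger_gap': 0.0556, 'joint_positions': [-0.3285, 0.8594, -0.1224, 1.8937, 0.2403, 0.4018, -1.6287]}
```

```bash
python3 - <<'E'
from h import *
s=monitor.sense();Rm=R.from_quat(s['tcp_rot']).as_matrix();print(Rm.round(4))
F=np.array(s['ft_force']);M=np.array(s['moment']);print('F tool',Rm.T@F,'M tool',Rm.T@M)
snap('wrist','wrist8')
cv2.imwrite('pics/w8.png',cv2.resize(cv2.imread('pics/wrist8.png')[100:260,200:370],None,fx=3.6,fy=3.6,interpolation=cv2.INTER_CUBIC))
E
```

```text
[[ 1.000e-03  8.406e-01  5.417e-01]
 [-2.000e-04  5.417e-01 -8.406e-01]
 [-1.000e+00  8.000e-04  7.000e-04]]
F tool [-14.3895126   -2.76087342  -0.15041301] M tool [-0.04125831  0.13943944 -0.63271604]
```

View pics/w8.png

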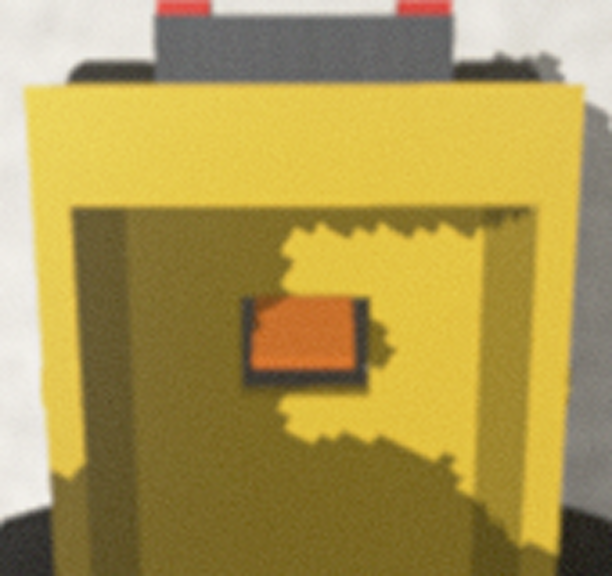

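The rear hook is bent inwards within its slot, as it should be. There is a small force towards the cab, so I'll ease the bed 0.6 mm that way and press on.

Emit:
jog_arm(slide=[[0.03,-0.02,0],[0.05,-0.02,0],[0.05,-0.02,0]], rotation=[[0,0,0],[0,0,0],[0,0,0]])

```text
clock: 10.87
tool_pos: [0.5304, 0.1744, 0.0828]
tcp_rot: [0.339, 0.62, -0.338, 0.622]
ft_force: [-2.8, -0.9, 14.6]
finger_gap: 0.0556
```

```bash
cat > f.py <<'E'
from h import *
s=monitor.sense();Rm=R.from_quat(s['tcp_rot']).as_matrix()
print(np.round(s['tool_pos'],4),'F tool',(Rm.T@s['ft_force']).round(2),'M tool',(Rm.T@s['moment']).round(3),'tilt',Rm[2,1:].round(4))
E
python3 f.py
```

```text
[0.5304 0.1744 0.0828] F tool [-14.61  -2.82  -0.72] M tool [-0.004  0.179 -0.545] tilt [0.0024 0.0011]
```

The force tracks the commanded overshoot at about 10 N/mm. I'll raise it gradually.

Emit:
jog_arm(slide=[[0.04,-0.02,0],[0.06,-0.02,0],[0.06,-0.02,0],[0.06,-0.02,0]], rotation=[[0,0,0],[0,0,0],[0,0,0],[0,0,0]])

```text
clock: 11.2
tool_pos: [0.5304, 0.1744, 0.0819]
tcp_rot: [0.339, 0.62, -0.337, 0.622]
ft_force: [-1.8, 0.5, 11.3]
finger_gap: 0.0557
```

```bash
python3 f.py
```

```text
[0.5304 0.1744 0.0819] F tool [-11.32  -1.19  -1.32] M tool [ 0.019  0.124 -0.376] tilt [0.0039 0.0013]
```

```bash
cat > look.py <<'E'
import sys
from h import *
n=sys.argv[1]
snap('wrist','wr'+n);snap('scene','sc'+n);snap('side','sd'+n)
w=cv2.resize(cv2.imread(f'pics/wr{n}.png')[90:400,190:380],None,fx=1.9,fy=1.9,interpolation=cv2.INTER_CUBIC)
a=cv2.resize(cv2.imread(f'pics/sc{n}.png')[190:290,300:375],None,fx=3,fy=3,interpolation=cv2.INTER_CUBIC)
b=cv2.resize(cv2.imread(f'pics/sd{n}.png')[200:290,225:340],None,fx=3,fy=3,interpolation=cv2.INTER_CUBIC)
c=np.zeros((600,800,3),np.uint8);c[:w.shape[0],:w.shape[1]]=w;c[:a.shape[0],400:400+a.shape[1]]=a;c[310:310+b.shape[0],400:400+b.shape[1]]=b
cv2.imwrite(f'pics/look{n}.png',c)
E
python3 look.py 9
```

```text
(no output)
```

View pics/look9.png

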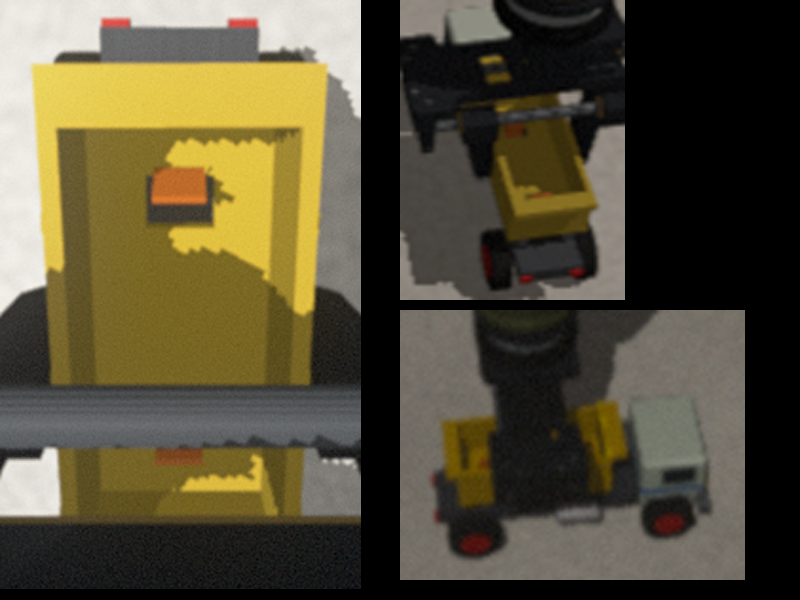

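The rear hook has clicked: its barb now overlaps the floor at look9 (180,185). The front hook is partly hidden at (180,456), so I'll measure the gap between the tips.

```bash
cat > tips.py <<'E'
import sys
from h import *
n=sys.argv[1]
for f in ('wr'+n,'sc'+n,'sd'+n):
    im,W=cloud(f); hsv=cv2.cvtColor(im,cv2.COLOR_RGB2HSV)
    h=np.array([-.8406,-.5417]);l=np.array([.5417,-.8406])
    X=(W[...,:2]-np.array([.5302,.1746]))@h*1000;Y=(W[...,:2]-np.array([.5302,.1746]))@l*1000
    o=((hsv[...,0]<17)|(hsv[...,0]>175))&(hsv[...,1]>130)&(abs(X)<50)&(abs(Y)<15)&(W[...,2]>.05)&(W[...,2]<.1)
    k,lab,stt,c=cv2.connectedComponentsWithStats(o.astype(np.uint8))
    for i in range(1,k):
        if stt[i,4]>5:
            mm=lab==i;print(f,stt[i],'X',np.percentile(X[mm],[2,25,50,75,98]).round(1),'Y',np.median(Y[mm]).round(1),'z',np.percentile(W[...,2][mm],[2,50,98]).round(4))
E
python3 tips.py 9
python3 f.py
python3 - <<'E'
import cv2
im=cv2.imread('pics/wr9.png')[300:400,230:350];cv2.imwrite('pics/c9.png',cv2.resize(im,None,fx=5,fy=5,interpolation=cv2.INTER_CUBIC))
E
```

```text
wr9 [270 178  29  19 500] X [-40.7 -39.2 -37.7 -36.3 -34.3] Y 0.0 z [0.0654 0.072  0.0761]
wr9 [272 326  25   9 207] X [36.5 37.2 37.7 38.1 39.2] Y 0.4 z [0.0713 0.0742 0.0762]
sc9 [335 231   6   5  28] X [31.8 36.2 37.2 38.  42.1] Y -0.7 z [0.0532 0.0597 0.0682]
sc9 [344 254   7   2   7] X [-38.3 -37.  -35.9 -35.2 -34.3] Y -2.1 z [0.0733 0.0762 0.079 ]
sd9 [252 250   3   2   6] X [-39.2 -38.5 -36.8 -34.8 -34. ] Y 4.3 z [0.0615 0.0715 0.0769]
[0.5304 0.1744 0.0819] F tool [-10.32  -0.85  -0.69] M tool [-0.006  0.135 -0.381] tilt [0.0038 0.0013]
```

View pics/c9.png

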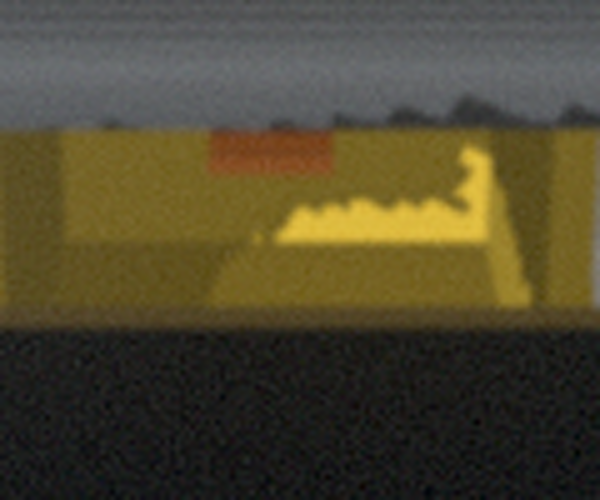

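```bash
python3 - <<'E'
from h import *
z=np.load('pics/wr9.npz');k=z['k'];C=z['C'];h=np.array([-.8406,-.5417])
for nm,vs in (('rear outer',(177.5,)),('rear top/inner',(190,197)),('front outer',(334.8,335.3))):
  for v in vs:
    r=C[:3,:3]@np.array([(284-k[2])/k[0],(v-k[3])/k[1],1]);c=C[:3,3]
    for zz in (.0637,.066,.068,.070,.076,.0615):
        p=c+r*(zz-c[2])/r[2];print(nm,v,zz,'X',((p[:2]-[.5302,.1746])@h*1000).round(1))
im,W=cloud('wr9');X=(W[...,:2]-np.array([.5302,.1746]))@h*1000
for v in list(range(174,200,2))+list(range(324,348,1)): print(v,X[v,284].round(1),W[v,284,2].round(4),im[v,284])
E
```

```text
rear outer 177.5 0.0637 X -41.0
rear outer 177.5 0.066 X -41.4
rear outer 177.5 0.068 X -41.7
rear outer 177.5 0.07 X -42.1
rear outer 177.5 0.076 X -43.1
rear outer 177.5 0.0615 X -40.6
rear top/inner 190 0.0637 X -34.8
rear top/inner 190 0.066 X -35.3
rear top/inner 190 0.068 X -35.7
rear top/inner 190 0.07 X -36.1
rear top/inner 190 0.076 X -37.4
rear top/inner 190 0.0615 X -34.3
rear top/inner 197 0.0637 X -31.2
rear top/inner 197 0.066 X -31.8
rear top/inner 197 0.068 X -32.3
rear top/inner 197 0.07 X -32.7
rear top/inner 197 0.076 X -34.1
rear top/inner 197 0.0615 X -30.7
front outer 334.8 0.0637 X 48.4
front outer 334.8 0.066 X 46.6
front outer 334.8 0.068 X 45.1
front outer 334.8 0.07 X 43.5
front outer 334.8 0.076 X 38.9
front outer 334.8 0.0615 X 50.0
front outer 335.3 0.0637 X 48.7
front outer 335.3 0.066 X 46.9
front outer 335.3 0.068 X 45.4
front outer 335.3 0.07 X 43.8
front outer 335.3 0.076 X 39.2
front outer 335.3 0.0615 X 50.4
174 -42.8 0.0639 [225 193  63]
176 -41.6 0.0628 [222 186  60]
178 -40.7 0.0636 [186 129  43]
180 -40.4 0.0674 [186 100  37]
182 -39.5 0.0674 
[... 268 characters left out ...]
.1487 [73 73 75]
325 -19.5 0.1487 [74 62 58]
326 36.9 0.0716 [99 64 42]
327 36.8 0.0725 [116  69  35]
328 37.6 0.0723 [123  72  31]
329 37.9 0.0728 [121  69  35]
330 37.3 0.0743 [117  67  29]
331 37.8 0.0745 [126  74  33]
332 37.9 0.0751 [128  72  28]
333 38.8 0.0748 [134  79  39]
334 38.5 0.0759 [127  82  30]
335 49.3 0.0627 [124  96  35]
336 49.1 0.0637 [117  99  35]
337 49.9 0.0636 [113  97  31]
338 51.4 0.0626 [119  99  34]
339 51.0 0.0639 [118 100  36]
340 52.7 0.0625 [120 101  38]
341 53.0 0.063 [119 100  36]
342 54.2 0.0623 [119 100  34]
343 54.8 0.0625 [118 101  35]
344 54.9 0.0631 [116  99  37]
345 55.3 0.0635 [110  92  25]
346 56.6 0.0628 [126 108  38]
347 56.5 0.0637 [133 113  41]
```

The tips look about 75 mm apart, so both hooks are probably upright. I'll press once more to around 19 N to be sure, then ease off and measure.

Emit:
jog_arm(slide=[[0.04,0,0],[0.06,0,0],[0.065,0,0],[0.065,0,0]], rotation=[[0,0,0],[0,0,0],[0,0,0],[0,0,0]])

```text
clock: 11.68
tool_pos: [0.5304, 0.1744, 0.0817]
tcp_rot: [0.34, 0.619, -0.337, 0.622]
ft_force: [-3.5, -1.2, 20.2]
finger_gap: 0.0556
```

```bash
python3 f.py
```

```text
[0.5304 0.1744 0.0817] F tool [-20.22  -3.56  -0.84] M tool [-0.039  0.288 -0.956] tilt [0.0046 0.0018]
```

Emit:
jog_arm(slide=[[0.03,0,0],[0,0,0],[0,0,0]], rotation=[[0,0,0],[0,0,0],[0,0,0]])

```text
clock: 11.93
tool_pos: [0.5304, 0.1744, 0.082]
tcp_rot: [0.34, 0.619, -0.337, 0.622]
ft_force: [-1.0, -0.2, 7.3]
finger_gap: 0.0558
```

```bash
python3 f.py; python3 look.py 10; python3 tips.py 10
```

```text
[0.5304 0.1744 0.082 ] F tool [-7.31 -0.97 -0.34] M tool [-0.02   0.112 -0.405] tilt [0.0046 0.0019]
wr10 [270 178  29  19 499] X [-40.6 -39.2 -37.7 -36.2 -34.3] Y 0.3 z [0.065  0.072  0.0761]
wr10 [272 326  25   9 207] X [36.4 37.3 37.7 38.3 39.3] Y 0.4 z [0.0712 0.0742 0.0763]
sc10 [335 231   7   5  29] X [32.7 36.  37.2 37.7 40.9] Y -0.7 z [0.0528 0.0602 0.0688]
sc10 [344 254   7   2   7] X [-37.6 -36.9 -36.3 -36.  -34.1] Y -1.7 z [0.0745 0.0767 0.0779]
sd10 [252 250   3   3   7] X [-39.5 -39.2 -36.9 -35.5 -34.1] Y 1.4 z [0.0618 0.0735 0.077 ]
```

View pics/look10.png

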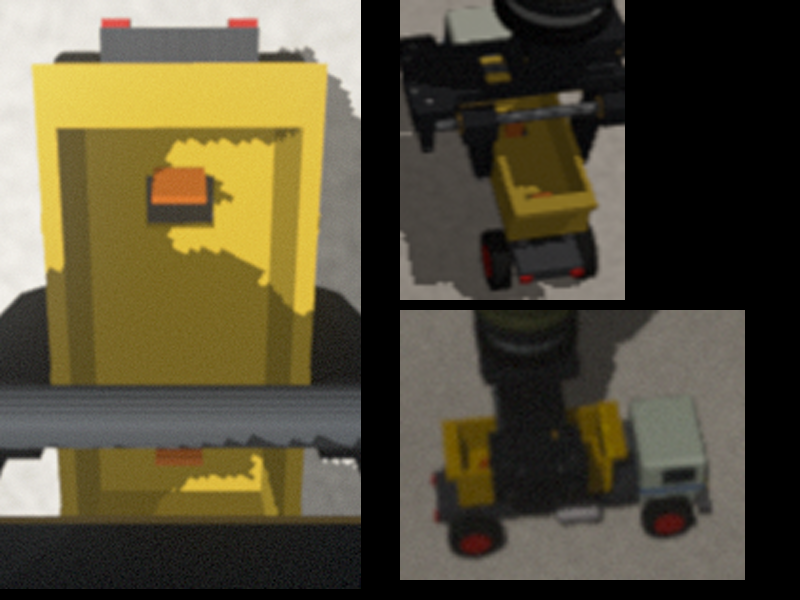

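The inner faces of the hooks are about 71 mm apart, which matches both being upright. I'll lift slowly by 20 mm with a firmer grip.

Emit:
jog_arm(slide=[[0,0,0],[0,0,0],[-0.05,0,0],[-0.1,0,0],[-0.15,0,0],[-0.2,0,0],[-0.25,0,0],[-0.3,0,0],[-0.3,0,0],[-0.3,0,0]], rotation=[[0,0,0],[0,0,0],[0,0,0],[0,0,0],[0,0,0],[0,0,0],[0,0,0],[0,0,0],[0,0,0],[0,0,0]], force=60)

```text
clock: 12.92
tool_pos: [0.5304, 0.1744, 0.0911]
tcp_rot: [0.34, 0.619, -0.337, 0.622]
ft_force: [0.5, 0.4, -5.3]
finger_gap: 0.0556
```

```bash
python3 f.py; python3 look.py 11; python3 tips.py 11
```

```text
[0.5304 0.1744 0.0911] F tool [ 5.27  0.6  -0.08] M tool [ 0.013 -0.052  0.33 ] tilt [0.0047 0.0019]
wr11 [269 179  31  19 547] X [-40.8 -39.1 -37.5 -35.8 -26.5] Y 0.3 z [0.0522 0.0807 0.0855]
wr11 [272 326  24   8 178] X [36.6 37.3 37.7 38.3 39.2] Y 0.4 z [0.0799 0.0828 0.0846]
sc11 [335 228   7   5  34] X [33.  36.2 36.6 37.9 47.3] Y -1.3 z [0.057  0.0702 0.0776]
```

View pics/look11.png

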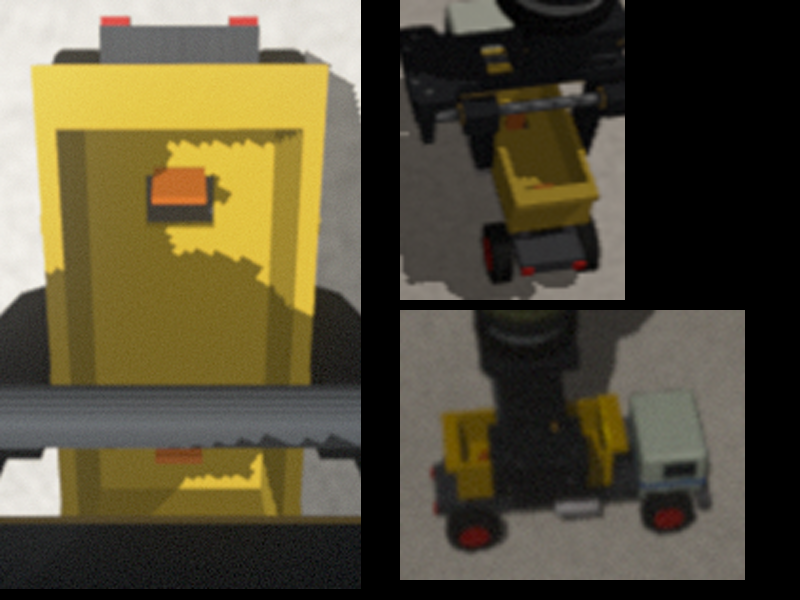

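Both hooks hold and the lorry came up with the bed: hook tips rose about 9 mm and the load is 5.3 N. I'll lift further, to about 20 mm, and hold.

Emit:
jog_arm(slide=[[-0.1,0,0],[-0.2,0,0],[-0.3,0,0],[-0.38,0,0],[-0.38,0,0],[-0.38,0,0],[-0.38,0,0],[-0.38,0,0],[-0.38,0,0]], rotation=[[0,0,0],[0,0,0],[0,0,0],[0,0,0],[0,0,0],[0,0,0],[0,0,0],[0,0,0],[0,0,0]])

```text
clock: 13.82
tool_pos: [0.5301, 0.1743, 0.1022]
tcp_rot: [0.339, 0.62, -0.338, 0.622]
ft_force: [-0.4, -0.7, -6.3]
finger_gap: 0.0552
```

```bash
python3 f.py; python3 look.py 12; python3 tips.py 12; python3 - <<'E'
from h import *
# lowest lorry wheel pts and cab top tilt from scene/side
h=np.array([-.8406,-.5417])
for f in ('sc12','sd12'):
    im,W=cloud(f);X=(W[...,:2]-np.array([.5302,.1746]))@h*1000;l=np.array([.5417,-.8406]);Y=(W[...,:2]-np.array([.5302,.1746]))@l*1000
    cab=(X>85)&(X<132)&(abs(Y)<33)&(W[...,2]>.09);A=np.c_[X[cab],Y[cab],np.ones(cab.sum())];print(f,'cab top plane',np.linalg.lstsq(A,W[...,2][cab]*1000,rcond=None)[0].round(3),cab.sum(),np.median(W[...,2][cab]).round(4))
E
```

```text
[0.5301 0.1743 0.1022] F tool [ 6.27 -0.75  0.32] M tool [-0.006 -0.033  0.391] tilt [0.0041 0.0018]
wr12 [269 178  31  20 554] X [-40.5 -38.9 -37.3 -35.5 -26.3] Y 0.2 z [0.0634 0.0916 0.0969]
wr12 [272 326  24   8 181] X [36.8 37.6 38.1 38.5 39.4] Y 0.3 z [0.091  0.0939 0.0957]
sc12 [336 224   7   6  35] X [35.4 36.3 37.2 38.1 44.7] Y -1.5 z [0.0698 0.082  0.0906]
sc12 cab top plane [-4.30000e-02 -7.00000e-02  1.20367e+02] 185 0.115
sd12 cab top plane [ -3.825  -5.013 598.274] 616 0.1163
```

View pics/look12.png

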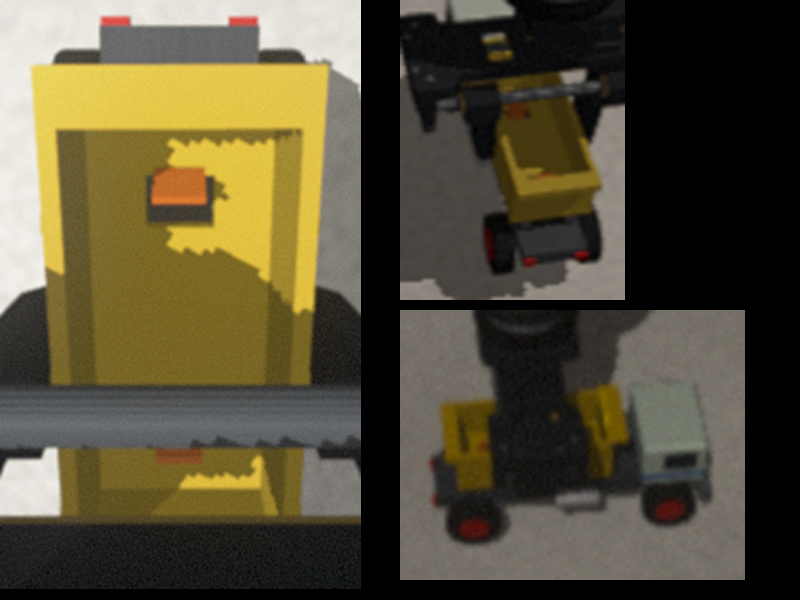

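The lorry hangs level about 20 mm up, held by both hooks, with the wheels clear of the table. Setting it down.

Emit:
jog_arm(slide=[[0.1,0,0],[0.2,0,0],[0.3,0,0],[0.4,0,0],[0.48,0,0],[0.54,0,0],[0.58,0,0],[0.6,0,0],[0.62,0,0],[0.63,0,0],[0.64,0,0],[0.64,0,0],[0.64,0,0]], rotation=[[0,0,0],[0,0,0],[0,0,0],[0,0,0],[0,0,0],[0,0,0],[0,0,0],[0,0,0],[0,0,0],[0,0,0],[0,0,0],[0,0,0],[0,0,0]])

```text
clock: 15.05
tool_pos: [0.5305, 0.1745, 0.0833]
tcp_rot: [0.34, 0.619, -0.337, 0.622]
ft_force: [0.2, 0.5, -4.2]
finger_gap: 0.0555
```

```bash
python3 f.py
```

```text
[0.5305 0.1745 0.0833] F tool [ 4.18  0.39 -0.31] M tool [-0.057 -0.017  0.291] tilt [0.0048 0.0019]
```

Emit:
jog_arm(slide=[[0.015,0,0],[0.03,0,0],[0.045,0,0],[0.045,0,0]], rotation=[[0,0,0],[0,0,0],[0,0,0],[0,0,0]])

```text
clock: 15.38
tool_pos: [0.531, 0.1748, 0.0822]
tcp_rot: [0.34, 0.619, -0.337, 0.622]
ft_force: [1.4, 1.6, -1.8]
finger_gap: 0.0553
```

```bash
python3 f.py
```

```text
[0.531  0.1748 0.0822] F tool [ 1.77  2.02 -0.57] M tool [-0.035  0.043  0.173] tilt [0.006 0.002]
```

Emit:
jog_arm(slide=[[0.015,0,0],[0.03,0,0],[0.03,0,0]], rotation=[[0,0,0],[0,0,0],[0,0,0]])

```text
clock: 15.63
tool_pos: [0.5311, 0.1748, 0.0821]
tcp_rot: [0.34, 0.619, -0.337, 0.623]
ft_force: [-0.6, 0.2, 5.3]
finger_gap: 0.0553
```

```bash
python3 f.py
```

```text
[0.5311 0.1748 0.0821] F tool [-5.3  -0.39 -0.5 ] M tool [ 0.012  0.175 -0.235] tilt [0.0064 0.0023]
```

It is standing on the table. Opening the jaws and rising.

Emit:
jog_arm(slide=[[0,0,0],[0,0,0],[0,0,0],[0,0,0],[0,0,0],[0,0,0],[0,0,0],[0,0,0]], rotation=[[0,0,0],[0,0,0],[0,0,0],[0,0,0],[0,0,0],[0,0,0],[0,0,0],[0,0,0]], jaw=0)

```text
clock: 16.3
tool_pos: [0.5311, 0.1748, 0.082]
tcp_rot: [0.34, 0.619, -0.337, 0.623]
ft_force: [-0.2, 0.4, 0.4]
finger_gap: 0.0884
```

Emit:
jog_arm(slide=[[-0.3,0,0],[-0.8,0,0],[-1.6,0,0],[-2.6,0,0],[-3.6,0,0],[-4.6,0,0],[-5.6,0,0],[-6.5,0,0],[-6.5,0,0],[-6.5,0,0]], rotation=[[0,0,0],[0,0,0],[0,0,0],[0,0,0],[0,0,0],[0,0,0],[0,0,0],[0,0,0],[0,0,0],[0,0,0]])

```text
clock: 17.13
tool_pos: [0.5305, 0.1748, 0.279]
tcp_rot: [0.341, 0.618, -0.336, 0.623]
ft_force: [-0.6, 0.2, 0.1]
finger_gap: 0.0883
```

```bash
python3 f.py; python3 look.py 13; python3 tips.py 13; python3 - <<'E'
from h import *
im,W=cloud('wr13')
inr=(np.hypot(W[...,0]-.505,W[...,1]-.16)<.14)
m=inr&(W[...,2]>.012)&(W[...,2]<.12)
print(cv2.minAreaRect((W[m][:,:2]*1000).astype(np.float32)))
E
```

```text
[0.5305 0.1748 0.279 ] F tool [-0.09 -0.38 -0.48] M tool [-0.039 -0.028 -0.019] tilt [0.0101 0.0031]
wr13 [278 149  12   6  70] X [-40.9 -39.9 -38.3 -37.3 -36.2] Y -0.3 z [0.0669 0.0724 0.0764]
wr13 [278 213  13  10 101] X [35.6 36.  36.2 37.4 41.4] Y 0.3 z [0.0518 0.0694 0.0761]
sc13 [335 228   7   8  44] X [34.4 35.9 36.4 37.2 40. ] Y -1.5 z [0.0535 0.0648 0.0763]
sc13 [345 254   5   2   7] X [-38.3 -38.  -36.3 -35.5 -26.1] Y -3.2 z [0.064  0.0766 0.0773]
((514.4717407226562, 164.44265747070312), (196.76043701171875, 75.74430847167969), 32.89956283569336)
```

View pics/wr13.png

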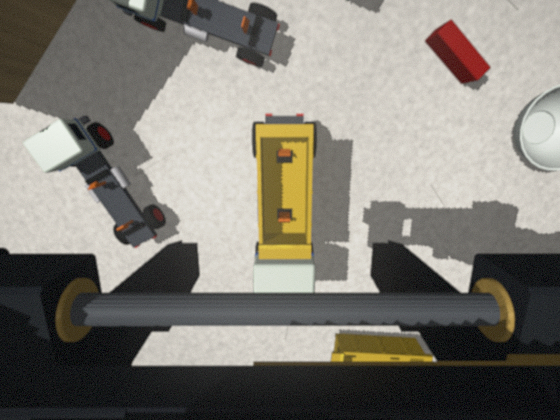

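View pics/look13.png

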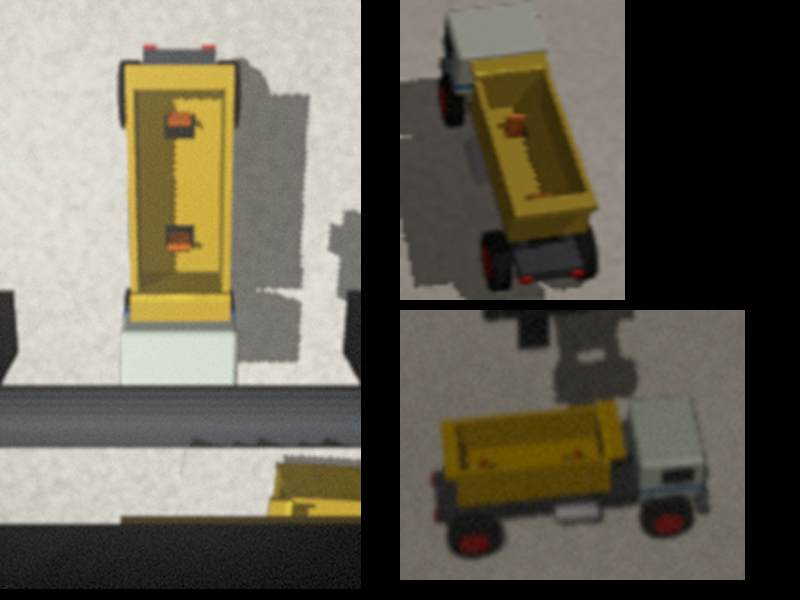

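Both hooks now stand upright over the outer edges of their slots, with the gaps on the inner sides. I'll check the bed's height at each end before handing in.

```bash
python3 - <<'E'
from h import *
h=np.array([-.8406,-.5417]);l=np.array([.5417,-.8406])
for f in ('wr13','sc13','sd13'):
    im,W=cloud(f);P=W[...,:2]-np.array([.5302,.1746]);X=P@h*1000;Y=P@l*1000;Z=W[...,2]
    for a,b in ((-24,-8),(8,24),(-54,-44),(44,52)):
        m=(X>a)&(X<b)&(abs(Y)<18)&(Z>.055)&(Z<.075);print(f,(a,b),m.sum(),'floor',np.nanmedian(Z[m]).round(4) if m.any() else None)
    m=(abs(X-110)<20)&(abs(Y)<30)&(Z>.085)&(Z<.11);print(f,'cab top',m.sum(),np.nanmedian(Z[m]).round(4) if m.any() else None)
E
```

```text
wr13 (-24, -8) 452 floor 0.0634
wr13 (8, 24) 408 floor 0.0635
wr13 (-54, -44) 296 floor 0.0634
wr13 (44, 52) 186 floor 0.0633
wr13 cab top 1122 0.0955
sc13 (-24, -8) 83 floor 0.0648
sc13 (8, 24) 79 floor 0.0647
sc13 (-54, -44) 0 floor None
sc13 (44, 52) 23 floor 0.0652
sc13 cab top 326 0.0967
sd13 (-24, -8) 29 floor 0.0654
sd13 (8, 24) 28 floor 0.0647
sd13 (-54, -44) 19 floor 0.065
sd13 (44, 52) 13 floor 0.066
sd13 cab top 325 0.0971
```

The bed floor is level at about 64 mm, against 64.3 mm when home, and the cab top is at 96 mm. Handing in.

```bash
python3 -c "
from rig import job; print(job.close_job())"
```

```text
the job is handed in; nothing more can be done
None
```

I clicked the bed home on the lorry at both ends with its headboard towards the cab, then handed the job in at about 17 s on the robot's clock. The hand-in gives no verdict, so the results below are from my own checks.

- **What I used:** the yellow bed farthest from the base (0.55 m) and the largest lorry (about 220 × 77 mm).
- **Pressing:** I pushed it straight down over the hooks, and the highest force I read was about 20 N. The rear hook was seen to click during pressing. The front hook was hidden by the gripper then, so I judged it from the spacing of the hooks.
- **Lift test:** the lorry came up about 20 mm by its bed, roughly level, with a load of about 5–6 N. I then set it back down and released it.

**Last checks:**
- Both hooks stand upright over the floor.
- The bed floor is level: 63.4 mm on the wrist camera and about 65–66 mm on the other two, against 64.3 mm when home. That spread is within the 2 mm calibration.
- The lorry stands within a few millimetres of where it started. My final outline fit was less certain because the gripper hid part of the cab.
- I kept the arm clear of the other toys, but I did not measure whether they had moved.

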